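# Set out the pigment pots by shade

## Task

Stand the four blue pigment pots on the shade board, one centred on each round mark, in order of shade: the palest next to the red end block, then steadily darker to the darkest at the grey end. Keep the pots upright at all times and leave the mixing cups and the catch pot where they are.

Things in the scene. Friction and masses are not known exactly. Their poses are not given: they have to be found in the camera images.
- palest (a point): Round screw-top pigment pot, the palest of the four (almost white blue); 46 mm diameter, 62 mm tall, straight sides, about 90 g, loose, standing upright. The point is its centre, 31 mm above its foot; z is its axis, upward. The four pots differ only in shade of blue.
- light (a point): Round screw-top pigment pot, the second palest (sky blue); 46 mm diameter, 62 mm tall, straight sides, about 90 g, loose, standing upright. The point is its centre, 31 mm above its foot; z is its axis, upward. The four pots differ only in shade of blue.
- mid (a point): Round screw-top pigment pot, the second darkest (strong mid blue); 46 mm diameter, 62 mm tall, straight sides, about 90 g, loose, standing upright. The point is its centre, 31 mm above its foot; z is its axis, upward. The four pots differ only in shade of blue.
- darkest (a point): Round screw-top pigment pot, the darkest (navy, nearly black); 46 mm diameter, 62 mm tall, straight sides, about 90 g, loose, standing upright. The point is its centre, 31 mm above its foot; z is its axis, upward. The four pots differ only in shade of blue.
- board: Fixed dark-wood strip on the bench, 70 mm wide (its x), 370 mm long (its y), top face 12 mm above its origin; origin at the centre of its underside, z up. Four flat round pale marks (52 mm discs, no recess or rim) lie in a row on its long centre line, at y = -120, -40, +40 and +120 mm, x = 0. It stands at a different place and angle each time, left or right, and the pots start on a fixed green mat, 3 mm thick, on the other side.
- end_red: Red end block fixed on the board, 60 x 14 x 16 mm, across one of its two ends (174 mm from the board's middle, y = +174 or -174 mm in the board's frame); a grey block of the same size is at the other end. Which end is red changes. Origin at the centre of its underside, on the board's top face.
- open_cup (a point): Bystander, loose, to be left where it is: white mixing cup standing mouth up, 100 mm tall, 80 mm wide at the rim. The point is 50 mm above its foot, on its axis.
- upturned_cup (a point): Bystander, loose, to be left where it is: white mixing cup standing mouth down, 100 mm tall, 84 mm wide at the foot. The point is 50 mm above its foot, on its axis.
- catch_pot (a point): Bystander, loose, to be left where it is: grey resin catch pot with a dark lid, small gauge and brass fittings, 98 mm wide, 121 mm tall to the top of the gauge. The point is 42 mm above its foot, on its axis.
Not all that is in view belongs to the job. What is shaped like the part that bears mid but green is not meant. What is shaped like the part that bears palest but yellow is not meant.

How it is judged:
By the outcome, as a careful person would: the job done as asked, in the order asked, and still so for the second after the job is handed in, with the robot touching nothing.
It also fails if it takes over 109 s, if anything falls off the work surface, if the arm or the gripper's body presses on something with over 40 N, if the wrist force passes 120 N, or if a joint passes its speed limit or range.

## Robot

A 6-joint arm with a two-finger parallel gripper is mounted at the origin on the work surface. World frame = base frame: x ahead of the robot, y to its left, z up, the work surface at z = 0. Lengths are in m, angles in rad, forces in N, time in s.
With the tool pointing down it reaches from about 0.4 to 0.925 m from the base axis. Payload 12.5 kg.
Tool frame: the origin (TCP) lies on the centre line of the jaws, within the pads' length; the fingertips stand finger_overhang ahead of it and the grasp point (between the pads) lies 8 mm behind it (finger_overhang is the distance from the TCP to the fingertips, in m); x points along the fingers, z is the direction in which the jaws open and shut, and the axes are right-handed (so a half turn about x gives the same grasp; the last joint's range is limited). The gripper opens to 95 mm and grips with 3 to 60 N. Pads are 20 mm wide; open, the fingers measure 119 mm over their backs; the gripper's body (75 mm by 180 mm) begins 59 mm behind the grasp point.
Start: joints at [-1.434, 0.491, 1.559, -0, 1.092, -0.106], TCP at [0.15, -0.607, 0.226] pointing down, gripper open.
Joint ranges: [-3.1, 3.1], [-0.84, 2.19], [0.05, 2.79], [-1.13, 4.28], [0.06, 2.93], [-2.69, 2.69]. Speed limits (rad/s): [2.22, 2.22, 2.79, 3.14, 3.14, 3.14].

## Interface

Orientations are given as [roll, pitch, yaw] about the fixed x, y, z axes, in that order (R = Rz(yaw) Ry(pitch) Rx(roll)).
In Python, from plant import get_obs, camera, calibration, finish_job, search_frame, spot_point, finger_overhang gives the robot as it stands.
- The arm moves only by the tool arm_command, never from a script. Its argument "rows" is a list that holds one entry, the list of rows, each a list of 6 numbers: the shift along the tool's x, y, z in cm, then the turn, a rotation vector about the tool's x, y, z in degrees. In form: [[[tx, ty, tz, ax, ay, az], ...]]. A call has 1 to 10 rows; each row is the pose to reach, as a shift and turn from the pose commanded when the call began, along the tool's axes at that moment; what a row does not reach only later rows make up. A row lasts 1/8 s, in which the tool goes at most 62.5 mm and 10.7 degrees, less where a joint would pass 70% of its speed; a pose out of reach is approached as far as the arm can. A call with a gripper value outside its range is refused whole. "gripper" is the opening in per cent of the stroke, from 0 (shut) to 100 (fully open), set as the call begins (left out, the last holds). The fingers move at their own pace and stop on an object; "grip_force" is the grip in N (left out, the last holds). Time passes only in rows, so rows that repeat a pose let the fingers close. It gives the time, the measured TCP pose, the force and the opening at its end, in the units of the state.
- get_obs(): the state, without advancing time (a new reading comes with each control period).
- camera(name): name is "side" or "top"; returns (picture, depth): 384x512x3 uint8, blue, green, red; 384x512 float32, m along the optical axis (not along the pixel's ray), 0 where there is no reading.
- calibration(name): a dict with "K" (3x3 intrinsics, pixels), "R" (3x3) and "t" (3): a world point X has camera coordinates R X + t. Camera axes: x right, y down, z forward; pixel columns grow to the right and rows downward; lengths in m; the calibration is good to about 2 mm. A picture is of the moment at which its call begins. calibration takes no time and is no camera call.
- finish_job(): hands the job in, once; it reports no verdict.
Trained networks look in the newest picture that a camera, given by its name, has taken for a name from the list of things; names that differ only in an ending like _2 or _b are one class to them, and where a whole thing is asked for, a point or a joint stands for the part that bears it (a point fixed in the world has none). Each returns a list of dicts, best first, with "confidence" (0 to 1); they miss things now and then, are a little off and sometimes report something else, mostly with a low value. They report only what shows in the picture. A call takes as long as a camera call. They do not tell look-alikes from the thing itself.
- search_frame(camera, target): "location" ([row, column] in pixels, amid what is visible of it).
- spot_point(camera, target): "location" ([row, column] in pixels: a listed point, or the origin of a listed thing).
The state is a dict: "time": time; "qpos": joint angles; "qvel": joint speeds; "joint_torque": joint torques, N m; "ee_pos": TCP position; "orientation": TCP orientation; "contact_force": force on the tool from outside, world axes, zero at the start; "torque": the same for the moment, N m; "gripper_width": finger opening in m.
Only numpy, scipy, OpenCV 4.12 (cv2) and the standard library are available. Lean on these libraries where they do the work, as an engineer would, in place of code of your own. Each camera call takes 0.05 s, during which the arm holds its last target. There are 200 camera calls.

## Working session

There is one attempt and no reset: what is moved stays moved. The work goes in short steps, Python scripts to look and compute and a tool call to move; the robot and the scene stay as the last step left them, time stands still between calls to the robot, and variables do not carry over. Pictures are saved under pics/ and viewed, about 12 in all and at most 16, crops included, and the job is handed in when it is done.

Besides the shell and the picture viewer there is one more tool, called by a JSON object that holds its "name" and its "arguments". arm_command: Moves the arm, as the interface text tells. Its arguments: {"type":"object","properties":{"rows":{"type":"array"},"gripper":{"type":"number"},"grip_force":{"type":"number"}},"required":["rows"]}

```bash
mkdir -p pics; ls
python3 - <<'E'
from plant import *
import cv2
o=get_obs();print(o['time'],o['ee_pos'],o['orientation'],o['gripper_width'],finger_overhang)
for c in('top','side'):
    p,d=camera(c);cv2.imwrite(f'pics/{c}0.png',p);k=calibration(c);print(k)
E
```

```text
pics
0.0 [ 0.15023778 -0.60645954  0.22508096] [3.06167911 1.56975656 1.73369403] 0.09530665064765224 0.011
{'K': array([[444.16769224,   0.        , 252.82764161],
       [  0.        , 444.16769224, 189.0489056 ],
       [  0.        ,   0.        ,   1.        ]]), 'R': array([[ 0.00521564, -0.99984277,  0.0169482 ],
       [-0.98874975, -0.00768991, -0.14938136],
       [ 0.1494882 , -0.01597841, -0.9886344 ]]), 't': array([-0.03745385,  0.58360683,  1.15595184])}
{'K': array([[431.95638606,   0.        , 250.98251796],
       [  0.        , 431.95638606, 196.07692913],
       [  0.        ,   0.        ,   1.        ]]), 'R': array([[-0.93869025, -0.34409319,  0.02145886],
       [-0.18538574,  0.45129706, -0.87290497],
       [ 0.29067634, -0.82336555, -0.48741813]]), 't': array([0.5480577 , 0.17451223, 0.85134124])}
```

View pics/top0.png

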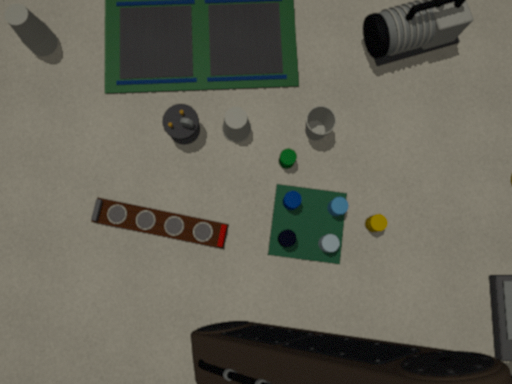

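View pics/side0.png

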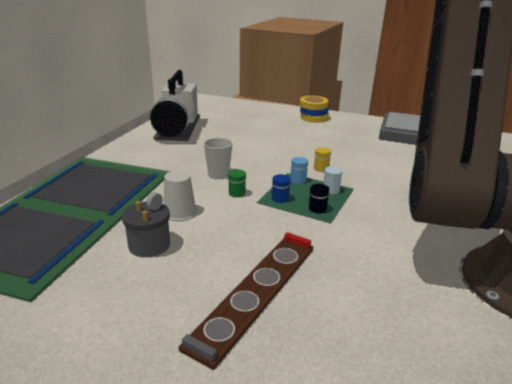

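Top view: the pots are at (col,row) palest (331,243), light (339,206), mid (292,201) and darkest (287,239). The marks run from (117,214) to (203,232), with the red end at (222,235). Green (288,158) and yellow (377,223) are look-alikes.

```bash
cat > h.py <<'E'
from plant import *
import cv2, numpy as np
def cloud(c):
    p,d=camera(c);k=calibration(c)
    v,u=np.mgrid[:384,:512]
    K=k['K'];X=np.stack([(u-K[0,2])/K[0,0]*d,(v-K[1,2])/K[1,1]*d,d],-1)
    return p,d,(X-k['t'])@k['R']
def ray(c,u,v,z):
    k=calibration(c);r=k['R'].T@np.linalg.inv(k['K'])@[u,v,1];o=-k['R'].T@k['t']
    return o+r*(z-o[2])/r[2]
def pot(W,xy,zt,r=.04):
    m=(np.hypot(W[...,0]-xy[0],W[...,1]-xy[1])<r)&(abs(W[...,2]-zt)<.008)
    q=W[m]; (c,R)=cv2.minEnclosingCircle(q[:,:2].astype(np.float32))
    v,u=np.nonzero(m)
    return c,R,q[:,:2].mean(0),q[:,2].mean(),m.sum(), (u.mean(),v.mean())
E
cat > look.py <<'E'
from h import *
np.set_printoptions(precision=4,suppress=True)
p,d,W=cloud('top')
for n,(u,v) in dict(palest=(331,243),light=(339,206),mid=(292,201),dark=(287,239),green=(288,158),yellow=(377,223),open=(320,122),up=(236,120),catch=(182,122)).items():
    print(n,W[v,u]);
    if n in('palest','light','mid','dark','green','yellow'):
        c,R,mm,z,N,uv=pot(W,W[v,u],.063);print('   ',np.array(c),R,mm,z,N,'ray',ray('top',*uv,.064))
for u,v in((117,214),(145,219),(174,225),(203,232)):
    g=p[v-14:v+15,u-14:u+15].max(2); 
    m=(g>85).astype(np.uint8);n,l,s,ce=cv2.connectedComponentsWithStats(m)
    i=l[14,14];print('mark',s[i],ce[i],ray('top',u-14+ce[i][0],v-14+ce[i][1],.012),W[v,u])
for c in('red',):
    m=(p[...,2]>120)&(p[...,1]<60)&(p[...,0]<60);v,u=np.nonzero(m);print(m.sum(),ray('top',u.mean(),v.mean(),.028))
E
python3 look.py
```

```text
palest [ 0.4396 -0.2384  0.0655]
    [ 0.4397 -0.2358] 0.02367851324379444 [ 0.4393 -0.2348] 0.06471692740823037 258 ray [ 0.4393 -0.235   0.064 ]
light [ 0.5372 -0.2619  0.0642]
    [ 0.5385 -0.2621] 0.023671461269259453 [ 0.5378 -0.2612] 0.06464250735046065 245 ray [ 0.5379 -0.2614  0.064 ]
mid [ 0.549  -0.1368  0.0687]
    [ 0.554  -0.1377] 0.023852480575442314 [ 0.5537 -0.137 ] 0.06456945477719254 246 ray [ 0.5538 -0.137   0.064 ]
dark [ 0.4496 -0.1238  0.0596]
    [ 0.4517 -0.1229] 0.023439321666955948 [ 0.4515 -0.1228] 0.06508754073313847 245 ray [ 0.4515 -0.1229  0.064 ]
green [ 0.6672 -0.128   0.0587]
    [ 0.6709 -0.1266] 0.02360680140554905 [ 0.6702 -0.1262] 0.061847286542766736 230 ray [ 0.6697 -0.126   0.064 ]
yellow [ 0.4929 -0.3621  0.0621]
    [ 0.4944 -0.3653] 0.023731794208288193 [ 0.4941 -0.3644] 0.061860395312458225 251 ray [ 0.4939 -0.3638  0.064 ]
open [ 0.7851 -0.2255  0.006 ]
up [0.7583 0.0125 0.1023]
catch [0.7463 0.1515 0.1189]
mark [  0   0  29  29 625] [13.9776 14.2656] [0.516  0.3374 0.012 ] [0.5171 0.3386 0.0075]
mark [  0   0  29  29 616] [13.7321 14.6802] [0.5017 0.2611 0.012 ] [0.5033 0.2598 0.0148]
mark [  0   0  29  29 602] [13.9369 14.5598] [0.4861 0.1809 0.012 ] [0.4877 0.1808 0.0117]
mark [  0   0  29  29 606] [14.0908 13.8977] [0.4693 0.101  0.012 ] [0.469  0.1012 0.0126]
48 [0.4614 0.0503 0.028 ]
```

```bash
cat > go.py <<'E'
import sys
from h import *
from scipy.spatial.transform import Rotation as Ro
np.set_printoptions(precision=2,suppress=True)
def delta(p,ang):  # ang: deg of jaw axis in world xy
    o=get_obs();R=Ro.from_euler('xyz',o['orientation']).as_matrix()
    a=np.radians(ang);z=np.array([np.cos(a),np.sin(a),0])
    if z@R[:,2]<0:z=-z
    x=np.array([0,0,-1.]);T=np.c_[x,np.cross(z,x),z]
    print('t',o['time'],'ee',o['ee_pos']*100,'F',o['contact_force'],'w',o['gripper_width']*1e3,'shift cm',R.T@(np.array(p)-o['ee_pos'])*100,'rot',np.degrees(Ro.from_matrix(R.T@T).as_rotvec()))
    return R
if __name__=='__main__':
    a=list(map(float,sys.argv[1:])); print(delta(a[:3],a[3]))
E
python3 go.py .516 .337 .14 -11;python3 - <<'E'
from h import *
p,d,W=cloud('top');np.set_printoptions(precision=4,suppress=True)
g=cv2.cvtColor(p,cv2.COLOR_BGR2GRAY)
P=[]
for u,v in((117,214),(145,219),(174,225),(203,232)):
    s=p[v-13:v+14,u-13:u+14].astype(float);s=s.min(2);yy,xx=np.mgrid[-13:14,-13:14]
    t=(s[13-4:18,9:18].mean()+np.percentile(s,5))/2
    m=((s>t)&(np.hypot(xx,yy)<12.2)).astype(np.uint8);n,l,st,ce=cv2.connectedComponentsWithStats(m,connectivity=4);i=l[13,13]
    q=ray('top',u-13+ce[i][0],v-13+ce[i][1],.012);P.append(q[:2]);print(st[i],q)
P=np.array(P);s=np.array([-.12,-.04,.04,.12]);c=P.mean(0);dd=P-c
_,_,V=np.linalg.svd(dd);e=V[0]*np.sign(V[0]@dd[3]);print(np.degrees(np.arctan2(e[1],e[0])),dd@e);print(c+s[:,None]*e)
E
```

```text
t 0.15 ee [ 15.02 -60.65  22.52] F [-0.12  0.4   0.13] w 94.79210450756004 shift cm [  8.59  58.18 -82.78] rot [-65.09  -0.04  -0.03]
[[-0.    0.97  0.24]
 [ 0.    0.24 -0.97]
 [-1.    0.   -0.  ]]
[  2   3  21  21 340] [0.5176 0.339  0.012 ]
[  3   3  21  22 348] [0.5017 0.2602 0.012 ]
[  3   3  21  22 340] [0.4866 0.1817 0.012 ]
[  2   2  21  21 348] [0.4711 0.1032 0.012 ]
-101.12339770403051 [-0.1203 -0.0399  0.04    0.1201]
[[0.5174 0.3388]
 [0.502  0.2603]
 [0.4865 0.1818]
 [0.4711 0.1033]]
```

```bash
python3 go.py .4516 -.1228 .14 -11.1
```

```text
t 0.2 ee [ 15.03 -60.65  22.53] F [ 0.11 -0.03 -0.44] w 94.85162267013241 shift cm [  8.56  40.88 -39.71] rot [-64.99  -0.03  -0.02]
[[-0.    0.97  0.24]
 [ 0.    0.24 -0.97]
 [-1.    0.   -0.  ]]
```

{"name": "arm_command", "arguments": {"rows": [[[0.9, 4.1, -4, -6.5, 0, 0], [1.7, 8.2, -7.9, -13, 0, 0], [2.6, 12.3, -11.9, -19.5, 0, 0], [3.4, 16.4, -15.9, -26, 0, 0], [4.3, 20.4, -19.9, -32.5, 0, 0], [5.1, 24.5, -23.8, -39, 0, 0], [6, 28.6, -27.8, -45.5, 0, 0], [6.8, 32.7, -31.8, -52, 0, 0], [7.7, 36.8, -35.7, -58.5, 0, 0], [8.6, 40.9, -39.7, -65, 0, 0]]], "gripper": 100, "grip_force": 15}}

```text
time: 1.45
ee_pos: [0.4528, -0.1214, 0.1394]
orientation: [-0.404, 1.57, -0.594]
contact_force: [0.3, -1.6, -0.4]
gripper_width: 0.0953
```

```bash
python3 go.py .4516 -.1228 .14 -11.1; python3 -c "
from h import *
p,d=camera('side');cv2.imwrite('pics/s1.png',p);print(get_obs()['qpos'])"
```

```text
t 1.45 ee [ 45.28 -12.14  13.94] F [ 0.28 -1.61 -0.45] w 95.32039610132563 shift cm [-0.06 -0.16 -0.09] rot [0.22 0.03 0.01]
[[ 0.    0.19  0.98]
 [-0.    0.98 -0.19]
 [-1.   -0.    0.  ]]
[-3.93001279e-01  3.97835587e-01  2.02719402e+00  1.33098251e-03
  7.16823676e-01 -2.12327369e-01]
```

View pics/s1.png

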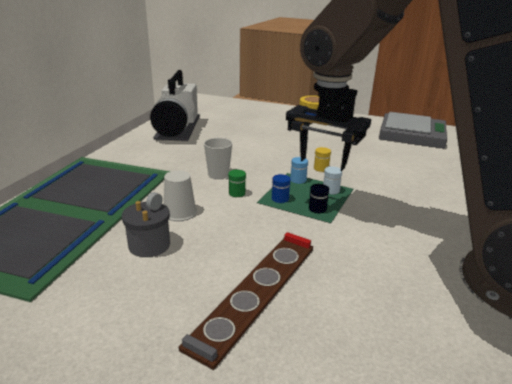

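The gripper is above the darkest pot, with its jaws clear of the neighbouring pots. I'll descend, grip and lift.

{"name": "arm_command", "arguments": {"rows": [[[3, -0.1, -0.1, 0, 0, 0], [6, -0.1, -0.1, 0, 0, 0], [8.5, -0.1, -0.1, 0, 0, 0], [9.9, -0.1, -0.1, 0, 0, 0], [9.9, -0.1, -0.1, 0, 0, 0]]]}}

```text
time: 2.12
ee_pos: [0.4504, -0.1238, 0.0401]
orientation: [2.982, 1.569, 2.789]
contact_force: [0.1, -0.4, 0.5]
gripper_width: 0.0949
```

{"name": "arm_command", "arguments": {"rows": [[[0, 0, 0, 0, 0, 0], [0, 0, 0, 0, 0, 0], [0, 0, 0, 0, 0, 0], [0, 0, 0, 0, 0, 0], [0, 0, 0, 0, 0, 0], [0, 0, 0, 0, 0, 0]]], "gripper": 30}}

```text
time: 2.88
ee_pos: [0.4508, -0.1239, 0.0407]
orientation: [-0.365, 1.57, -0.559]
contact_force: [0.6, -1.1, 1.2]
gripper_width: 0.0458
```

```bash
python3 go.py .5174 .3388 .15 -11.1
```

```text
t 2.875 ee [ 45.08 -12.39   4.07] F [ 0.57 -1.07  1.16] w 45.79360346642027 shift cm [-10.94  46.68  -2.36] rot [0.01 0.02 0.01]
[[ 0.    0.19  0.98]
 [-0.    0.98 -0.19]
 [-1.   -0.    0.  ]]
```

{"name": "arm_command", "arguments": {"rows": [[[-2, 0, 0, 0, 0, 0], [-5, 0, 0, 0, 0, 0], [-8, 2, 0, 0, 0, 0], [-10, 6, -0.3, 0, 0, 0], [-10.9, 11, -0.6, 0, 0, 0], [-10.9, 16, -0.8, 0, 0, 0], [-10.9, 21, -1, 0, 0, 0], [-10.9, 26, -1.3, 0, 0, 0], [-10.9, 31, -1.6, 0, 0, 0], [-10.9, 36, -1.8, 0, 0, 0]]]}}

```text
time: 4.12
ee_pos: [0.502, 0.2346, 0.1494]
orientation: [-2.428, 1.57, -2.621]
contact_force: [-0.3, -0.0, -1.2]
gripper_width: 0.046
```

```bash
python3 go.py .5174 .338 .10 -11.1
```

```text
t 4.125 ee [50.2  23.46 14.94] F [-0.29 -0.04 -1.25] w 45.99953036363723 shift cm [ 4.94 10.44 -0.48] rot [ 0.02 -0.03  0.02]
[[-0.    0.19  0.98]
 [-0.    0.98 -0.19]
 [-1.   -0.   -0.  ]]
```

{"name": "arm_command", "arguments": {"rows": [[[0.5, 4, -0.2, 0, 0, 0], [2, 8, -0.4, 0, 0, 0], [3.5, 10.4, -0.5, 0, 0, 0], [4.9, 10.4, -0.5, 0, 0, 0], [4.9, 10.4, -0.5, 0, 0, 0], [4.9, 10.4, -0.5, 0, 0, 0]]]}}

```text
time: 4.88
ee_pos: [0.5175, 0.3351, 0.101]
orientation: [-0.312, 1.571, -0.507]
contact_force: [-0.2, -0.2, -1.0]
gripper_width: 0.0457
```

```bash
python3 go.py .5174 .338 .052 -11.1
```

```text
t 4.875 ee [51.75 33.51 10.1 ] F [-0.16 -0.2  -0.99] w 45.72415494419795 shift cm [ 4.9   0.28 -0.07] rot [-0.04  0.01  0.  ]
[[ 0.    0.19  0.98]
 [-0.    0.98 -0.19]
 [-1.   -0.    0.  ]]
```

{"name": "arm_command", "arguments": {"rows": [[[2, 0.3, -0.1, 0, 0, 0], [4, 0.3, -0.1, 0, 0, 0], [4.8, 0.3, -0.1, 0, 0, 0], [5, 0.3, -0.1, 0, 0, 0], [5.1, 0.3, -0.1, 0, 0, 0], [5.1, 0.3, -0.1, 0, 0, 0]]]}}

```text
time: 5.62
ee_pos: [0.5172, 0.3392, 0.0502]
orientation: [0.55, 1.57, 0.356]
contact_force: [1.1, -0.4, -1.1]
gripper_width: 0.0456
```

```bash
python3 go.py .5174 .338 .0497 -11.1; python3 -c "
from h import *
p,d=camera('side');cv2.imwrite('pics/s2.png',cv2.resize(p[150:,120:400],None,fx=2,fy=2))"
```

```text
t 5.625 ee [51.72 33.92  5.02] F [ 1.13 -0.41 -1.05] w 45.586591796528765 shift cm [ 0.05 -0.11  0.05] rot [ 0.01  0.04 -0.03]
[[ 0.    0.19  0.98]
 [ 0.    0.98 -0.19]
 [-1.    0.    0.  ]]
```

View pics/s2.png

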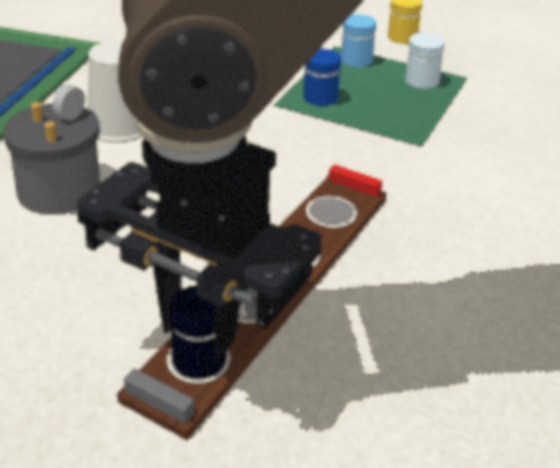

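The darkest pot is on the mark next to the grey block, with its white rim showing evenly in front. I'll lower it the last 0.5 mm, release and go up.

{"name": "arm_command", "arguments": {"rows": [[[0.1, -0.05, 0, 0, 0, 0], [0.1, -0.05, 0, 0, 0, 0], [0.1, -0.05, 0, 0, 0, 0]]]}}

```text
time: 6.05
ee_pos: [0.5172, 0.3391, 0.0497]
orientation: [0.784, 1.569, 0.591]
contact_force: [-0.7, 2.2, 7.7]
gripper_width: 0.0458
```

{"name": "arm_command", "arguments": {"rows": [[[0, 0, 0, 0, 0, 0], [0, 0, 0, 0, 0, 0], [0, 0, 0, 0, 0, 0], [0, 0, 0, 0, 0, 0], [-2, 0, 0, 0, 0, 0], [-5, 0, 0, 0, 0, 0], [-8, 0, 0, 0, 0, 0], [-10, 0, 0, 0, 0, 0]]], "gripper": 100}}

```text
time: 7.05
ee_pos: [0.517, 0.3387, 0.15]
orientation: [0.572, 1.57, 0.379]
contact_force: [-0.4, 0.2, 0.0]
gripper_width: 0.0952
```

```bash
python3 go.py .5538 -.1373 .14 -11.1
```

```text
t 7.05 ee [51.7  33.87 15.  ] F [-0.44  0.18  0.03] w 95.21633962666895 shift cm [  0.98 -46.    12.76] rot [ 0.01  0.05 -0.03]
[[ 0.    0.19  0.98]
 [ 0.    0.98 -0.19]
 [-1.    0.    0.  ]]
```

{"name": "arm_command", "arguments": {"rows": [[[0, -5, 1.4, 0, 0, 0], [0.1, -10, 2.8, 0, 0, 0], [0.2, -15, 4.2, 0, 0, 0], [0.3, -20, 5.6, 0, 0, 0], [0.4, -25, 7, 0, 0, 0], [0.5, -30, 8.4, 0, 0, 0], [0.6, -35, 9.8, 0, 0, 0], [0.8, -40, 11.2, 0, 0, 0], [0.9, -44, 12.3, 0, 0, 0], [1, -46, 12.8, 0, 0, 0]]]}}

```text
time: 8.3
ee_pos: [0.5539, -0.1393, 0.1385]
orientation: [-0.947, 1.571, -1.142]
contact_force: [-0.0, 0.7, -0.0]
gripper_width: 0.0951
```

```bash
python3 go.py .5538 -.1373 .04 -11.1
```

```text
t 8.3 ee [ 55.39 -13.93  13.85] F [-0.    0.74 -0.04] w 95.14450529963332 shift cm [ 9.85  0.2  -0.05] rot [-0.09  0.    0.01]
[[ 0.    0.19  0.98]
 [-0.    0.98 -0.19]
 [-1.   -0.    0.  ]]
```

{"name": "arm_command", "arguments": {"rows": [[[3, 0.1, 0, 0, 0, 0], [6, 0.1, 0, 0, 0, 0], [8.5, 0.1, 0, 0, 0, 0], [9.9, 0.1, 0, 0, 0, 0], [9.9, 0.1, 0, 0, 0, 0]]]}}

```text
time: 8.93
ee_pos: [0.554, -0.136, 0.0391]
orientation: [3.01, 1.569, 2.817]
contact_force: [0.5, -0.4, -0.4]
gripper_width: 0.0952
```

{"name": "arm_command", "arguments": {"rows": [[[0, 0, 0, 0, 0, 0], [0, 0, 0, 0, 0, 0], [0, 0, 0, 0, 0, 0], [0, 0, 0, 0, 0, 0], [0, 0, 0, 0, 0, 0], [0, 0, 0, 0, 0, 0]]], "gripper": 30}}

```text
time: 9.68
ee_pos: [0.5543, -0.1365, 0.0397]
orientation: [-0.325, 1.57, -0.518]
contact_force: [0.1, -0.2, 0.6]
gripper_width: 0.0456
```

```bash
python3 go.py .502 .2603 .15 -11.1
```

```text
t 9.675 ee [ 55.43 -13.65   3.97] F [ 0.12 -0.18  0.56] w 45.63363924970194 shift cm [-11.04  37.93 -12.76] rot [0.01 0.03 0.01]
[[ 0.    0.19  0.98]
 [-0.    0.98 -0.19]
 [-1.   -0.    0.  ]]
```

{"name": "arm_command", "arguments": {"rows": [[[-2, 0, 0, 0, 0, 0], [-5, 0, 0, 0, 0, 0], [-8, 2, -0.7, 0, 0, 0], [-10, 6, -2, 0, 0, 0], [-11, 11, -3.7, 0, 0, 0], [-11, 16, -5.4, 0, 0, 0], [-11, 21, -7.1, 0, 0, 0], [-11, 26, -8.8, 0, 0, 0], [-11, 31, -10.4, 0, 0, 0], [-11, 35, -11.8, 0, 0, 0]]]}}

```text
time: 10.92
ee_pos: [0.505, 0.2316, 0.1495]
orientation: [-2.503, 1.57, -2.696]
contact_force: [1.5, -0.0, -1.5]
gripper_width: 0.0459
```

{"name": "arm_command", "arguments": {"rows": [[[1, 2, -0.7, 0, 0, 0], [3, 3, -1, 0, 0, 0], [5, 3, -1, 0, 0, 0], [5, 3, -1, 0, 0, 0], [5, 3, -1, 0, 0, 0]]]}}

```text
time: 11.55
ee_pos: [0.5019, 0.261, 0.1001]
orientation: [0.285, 1.57, 0.091]
contact_force: [0.2, -0.8, -0.7]
gripper_width: 0.0458
```

```bash
python3 go.py .502 .261 .0487 -11.1
```

```text
t 11.55 ee [50.19 26.1  10.01] F [ 0.21 -0.79 -0.73] w 45.83093200341661 shift cm [ 5.14 -0.    0.01] rot [-0.    0.02 -0.01]
[[ 0.    0.19  0.98]
 [ 0.    0.98 -0.19]
 [-1.    0.    0.  ]]
```

{"name": "arm_command", "arguments": {"rows": [[[2, 0, 0, 0, 0, 0], [4, 0, 0, 0, 0, 0], [4.9, 0, 0, 0, 0, 0], [5.1, 0, 0, 0, 0, 0], [5.2, 0, 0, 0, 0, 0], [5.2, 0, 0, 0, 0, 0]]]}}

```text
time: 12.3
ee_pos: [0.5019, 0.2611, 0.0487]
orientation: [0.407, 1.57, 0.214]
contact_force: [-2.1, -1.0, 5.7]
gripper_width: 0.0457
```

{"name": "arm_command", "arguments": {"rows": [[[0, 0, 0, 0, 0, 0], [0, 0, 0, 0, 0, 0], [0, 0, 0, 0, 0, 0], [0, 0, 0, 0, 0, 0], [-2, 0, 0, 0, 0, 0], [-5, 0, 0, 0, 0, 0], [-8, 0, 0, 0, 0, 0], [-10, 0, 0, 0, 0, 0]]], "gripper": 100}}

```text
time: 13.3
ee_pos: [0.5018, 0.2612, 0.1489]
orientation: [0.479, 1.57, 0.286]
contact_force: [-0.2, -0.6, -0.0]
gripper_width: 0.0954
```

```bash
python3 go.py .538 -.2616 .14 -11.1
```

```text
t 13.3 ee [50.18 26.12 14.89] F [-0.19 -0.62 -0.01] w 95.37770094536815 shift cm [  0.88 -50.61  13.6 ] rot [ 0.01  0.05 -0.03]
[[ 0.    0.19  0.98]
 [ 0.    0.98 -0.19]
 [-1.    0.    0.  ]]
```

{"name": "arm_command", "arguments": {"rows": [[[0, -5, 1.4, 0, 0, 0], [0, -10.5, 2.8, 0, 0, 0], [0.1, -16, 4.3, 0, 0, 0], [0.2, -21.5, 5.8, 0, 0, 0], [0.3, -27, 7.3, 0, 0, 0], [0.4, -32.5, 8.8, 0, 0, 0], [0.5, -38, 10.3, 0, 0, 0], [0.6, -43.5, 11.8, 0, 0, 0], [0.8, -48, 13, 0, 0, 0], [0.9, -50.6, 13.6, 0, 0, 0]]]}}

```text
time: 14.55
ee_pos: [0.5376, -0.2639, 0.1383]
orientation: [-1.358, 1.571, -1.554]
contact_force: [-0.2, 0.9, -0.2]
gripper_width: 0.0949
```

{"name": "arm_command", "arguments": {"rows": [[[0, 0, 0, 0, 0, 0], [0, 0, 0, 0, 0, 0]]]}}

```text
time: 14.8
ee_pos: [0.5376, -0.2609, 0.1385]
orientation: [2.669, 1.57, 2.476]
contact_force: [-0.5, 0.7, -0.0]
gripper_width: 0.0952
```

```bash
python3 go.py .538 -.2616 .04 -11.1
```

```text
t 14.8 ee [ 53.76 -26.09  13.85] F [-0.49  0.69 -0.02] w 95.15478376531868 shift cm [ 9.85 -0.06  0.06] rot [ 0.01 -0.03 -0.02]
[[-0.    0.19  0.98]
 [ 0.    0.98 -0.19]
 [-1.    0.   -0.  ]]
```

{"name": "arm_command", "arguments": {"rows": [[[3, 0, 0, 0, 0, 0], [6, 0, 0, 0, 0, 0], [8.5, 0, 0, 0, 0, 0], [9.9, 0, 0, 0, 0, 0], [9.9, 0, 0, 0, 0, 0]]]}}

```text
time: 15.42
ee_pos: [0.5377, -0.2608, 0.0392]
orientation: [2.791, 1.57, 2.598]
contact_force: [-0.2, 0.1, 0.2]
gripper_width: 0.0954
```

{"name": "arm_command", "arguments": {"rows": [[[0, 0, 0, 0, 0, 0], [0, 0, 0, 0, 0, 0], [0, 0, 0, 0, 0, 0], [0, 0, 0, 0, 0, 0], [0, 0, 0, 0, 0, 0], [0, 0, 0, 0, 0, 0]]], "gripper": 30}}

```text
time: 16.18
ee_pos: [0.5379, -0.2617, 0.0397]
orientation: [-0.512, 1.57, -0.706]
contact_force: [0.3, -0.0, 0.8]
gripper_width: 0.0457
```

```bash
python3 go.py .4865 .1818 .15 -11.1
```

```text
t 16.175 ee [ 53.79 -26.17   3.97] F [ 0.32 -0.02  0.77] w 45.74561387346646 shift cm [-11.04  42.53 -13.57] rot [0.01 0.02 0.01]
[[ 0.    0.19  0.98]
 [-0.    0.98 -0.19]
 [-1.   -0.    0.  ]]
```

Offset is about 0. I'll carry the light pot over, passing above the mat.

{"name": "arm_command", "arguments": {"rows": [[[-2, 0, 0, 0, 0, 0], [-5, 0, 0, 0, 0, 0], [-8, 2, -0.7, 0, 0, 0], [-10, 6, -2, 0, 0, 0], [-11, 11.5, -3.7, 0, 0, 0], [-11, 17, -5.5, 0, 0, 0], [-11, 22.5, -7.2, 0, 0, 0], [-11, 28, -9, 0, 0, 0], [-11, 33.5, -10.8, 0, 0, 0], [-11, 38.5, -12.4, 0, 0, 0]]]}}

```text
time: 17.42
ee_pos: [0.4895, 0.1419, 0.1496]
orientation: [-2.391, 1.571, -2.584]
contact_force: [1.0, 0.1, -1.6]
gripper_width: 0.0454
```

{"name": "arm_command", "arguments": {"rows": [[[1, 2.5, -0.7, 0, 0, 0], [3, 4, -1.2, 0, 0, 0], [5, 4, -1.2, 0, 0, 0], [5, 4, -1.2, 0, 0, 0], [5, 4, -1.2, 0, 0, 0]]]}}

```text
time: 18.05
ee_pos: [0.4863, 0.1815, 0.1001]
orientation: [0.155, 1.57, -0.039]
contact_force: [-0.1, 0.5, -0.4]
gripper_width: 0.0454
```

```bash
python3 go.py .4865 .1818 .0487 -11.1
```

```text
t 18.05 ee [48.63 18.15 10.01] F [-0.08  0.5  -0.37] w 45.42430190249434 shift cm [5.14 0.04 0.01] rot [-0.    0.02 -0.  ]
[[ 0.    0.19  0.98]
 [-0.    0.98 -0.19]
 [-1.    0.    0.  ]]
```

{"name": "arm_command", "arguments": {"rows": [[[2, 0, 0, 0, 0, 0], [4, 0, 0, 0, 0, 0], [4.9, 0, 0, 0, 0, 0], [5.1, 0, 0, 0, 0, 0], [5.2, 0, 0, 0, 0, 0], [5.2, 0, 0, 0, 0, 0]]]}}

```text
time: 18.8
ee_pos: [0.4864, 0.1816, 0.0486]
orientation: [0.288, 1.57, 0.095]
contact_force: [-0.6, -0.5, 4.4]
gripper_width: 0.0457
```

{"name": "arm_command", "arguments": {"rows": [[[0, 0, 0, 0, 0, 0], [0, 0, 0, 0, 0, 0], [0, 0, 0, 0, 0, 0], [0, 0, 0, 0, 0, 0], [-2, 0, 0, 0, 0, 0], [-5, 0, 0, 0, 0, 0], [-8, 0, 0, 0, 0, 0], [-10, 0, 0, 0, 0, 0]]], "gripper": 100}}

```text
time: 19.8
ee_pos: [0.4862, 0.1817, 0.1489]
orientation: [0.359, 1.57, 0.165]
contact_force: [0.1, -1.2, 0.7]
gripper_width: 0.0953
```

```bash
python3 go.py .4395 -.2353 .14 -11.1
```

```text
t 19.8 ee [48.62 18.17 14.89] F [ 0.08 -1.17  0.72] w 95.2963759393917 shift cm [  0.88 -41.82   3.43] rot [ 0.02  0.06 -0.02]
[[ 0.    0.19  0.98]
 [ 0.    0.98 -0.19]
 [-1.    0.    0.  ]]
```

{"name": "arm_command", "arguments": {"rows": [[[0, -5, 0.4, 0, 0, 0], [0, -10, 0.8, 0, 0, 0], [0.1, -15, 1.2, 0, 0, 0], [0.2, -20, 1.6, 0, 0, 0], [0.3, -25, 2, 0, 0, 0], [0.4, -30, 2.5, 0, 0, 0], [0.5, -35, 2.9, 0, 0, 0], [0.6, -39, 3.2, 0, 0, 0], [0.8, -41.8, 3.4, 0, 0, 0], [0.9, -41.8, 3.4, 0, 0, 0]]]}}

```text
time: 21.05
ee_pos: [0.4387, -0.2365, 0.1384]
orientation: [-1.402, 1.571, -1.598]
contact_force: [0.2, 0.2, -0.2]
gripper_width: 0.0953
```

{"name": "arm_command", "arguments": {"rows": [[[0, 0, 0, 0, 0, 0], [0, 0, 0, 0, 0, 0]]]}}

```text
time: 21.3
ee_pos: [0.4392, -0.2342, 0.1387]
orientation: [-2.929, 1.571, -3.122]
contact_force: [-0.5, 0.1, 0.0]
gripper_width: 0.0952
```

```bash
python3 go.py .4395 -.2353 .04 -11.1
```

```text
t 21.3 ee [ 43.92 -23.42  13.87] F [-0.48  0.09  0.  ] w 95.2254262456278 shift cm [ 9.87 -0.1   0.05] rot [ 0.08 -0.    0.  ]
[[-0.    0.19  0.98]
 [-0.    0.98 -0.19]
 [-1.   -0.   -0.  ]]
```

{"name": "arm_command", "arguments": {"rows": [[[3, 0, 0, 0, 0, 0], [6, 0, 0, 0, 0, 0], [8.5, 0, 0, 0, 0, 0], [9.9, 0, 0, 0, 0, 0], [9.9, 0, 0, 0, 0, 0]]]}}

```text
time: 21.92
ee_pos: [0.439, -0.2346, 0.0392]
orientation: [2.769, 1.57, 2.577]
contact_force: [-0.3, 0.1, 0.3]
gripper_width: 0.0947
```

{"name": "arm_command", "arguments": {"rows": [[[0, 0, 0, 0, 0, 0], [0, 0, 0, 0, 0, 0], [0, 0, 0, 0, 0, 0], [0, 0, 0, 0, 0, 0], [0, 0, 0, 0, 0, 0], [0, 0, 0, 0, 0, 0]]], "gripper": 30}}

```text
time: 22.68
ee_pos: [0.4391, -0.2352, 0.0397]
orientation: [-0.564, 1.57, -0.758]
contact_force: [-0.1, -0.3, 1.4]
gripper_width: 0.0454
```

```bash
python3 go.py .4711 .1033 .15 -11.1
```

```text
t 22.675 ee [ 43.91 -23.52   3.97] F [-0.06 -0.29  1.4 ] w 45.42880783762619 shift cm [-11.04  33.83  -3.37] rot [0.01 0.02 0.01]
[[ 0.    0.19  0.98]
 [-0.    0.98 -0.19]
 [-1.   -0.    0.  ]]
```

{"name": "arm_command", "arguments": {"rows": [[[-2, 0, 0, 0, 0, 0], [-5, 0, 0, 0, 0, 0], [-8, 2, -0.2, 0, 0, 0], [-10, 6, -0.6, 0, 0, 0], [-11, 11, -1.1, 0, 0, 0], [-11, 16, -1.6, 0, 0, 0], [-11, 21, -2.1, 0, 0, 0], [-11, 26, -2.6, 0, 0, 0], [-11, 30, -3, 0, 0, 0], [-11, 32, -3.2, 0, 0, 0]]]}}

```text
time: 23.92
ee_pos: [0.469, 0.0869, 0.1495]
orientation: [-2.882, 1.571, -3.073]
contact_force: [0.8, -0.2, -1.3]
gripper_width: 0.0459
```

{"name": "arm_command", "arguments": {"rows": [[[1, 1, -0.1, 0, 0, 0], [3, 1.8, -0.2, 0, 0, 0], [5, 1.8, -0.2, 0, 0, 0], [5, 1.8, -0.2, 0, 0, 0], [5, 1.8, -0.2, 0, 0, 0]]]}}

```text
time: 24.55
ee_pos: [0.4708, 0.1027, 0.0998]
orientation: [-1.814, 1.571, -2.008]
contact_force: [0.1, -0.2, -0.8]
gripper_width: 0.0456
```

```bash
python3 go.py .4711 .1033 .0487 -11.1
```

```text
t 24.55 ee [47.08 10.27  9.98] F [ 0.14 -0.16 -0.84] w 45.63933855545288 shift cm [5.11 0.06 0.02] rot [-0.02 -0.    0.01]
[[-0.    0.19  0.98]
 [-0.    0.98 -0.19]
 [-1.   -0.   -0.  ]]
```

{"name": "arm_command", "arguments": {"rows": [[[2, 0, 0, 0, 0, 0], [4, 0, 0, 0, 0, 0], [4.9, 0, 0, 0, 0, 0], [5.1, 0, 0, 0, 0, 0], [5.2, 0, 0, 0, 0, 0], [5.2, 0, 0, 0, 0, 0]]]}}

```text
time: 25.3
ee_pos: [0.471, 0.103, 0.0486]
orientation: [0.153, 1.57, -0.041]
contact_force: [-1.5, -0.6, 4.5]
gripper_width: 0.0457
```

{"name": "arm_command", "arguments": {"rows": [[[0, 0, 0, 0, 0, 0], [0, 0, 0, 0, 0, 0], [0, 0, 0, 0, 0, 0], [0, 0, 0, 0, 0, 0], [-2, 0, 0, 0, 0, 0], [-5, 0, 0, 0, 0, 0], [-8, 0, 0, 0, 0, 0], [-11, 0, 0, 0, 0, 0]]], "gripper": 100}}

```text
time: 26.3
ee_pos: [0.4705, 0.1031, 0.1585]
orientation: [-2.605, 1.571, -2.799]
contact_force: [0.5, -0.2, 0.4]
gripper_width: 0.0951
```

{"name": "arm_command", "arguments": {"rows": [[[0, -5, 0, 0, 0, 0], [0, -10, 0, 0, 0, 0], [0, -15, 0, 0, 0, 0], [0, -20, 0, 0, 0, 0], [0, -25, 0, 0, 0, 0], [0, -30, 0, 0, 0, 0], [0, -34, 0, 0, 0, 0], [0, -34, 0, 0, 0, 0], [0, -34, 0, 0, 0, 0]]]}}

```text
time: 27.42
ee_pos: [0.4051, -0.2301, 0.1575]
orientation: [2.588, 1.57, 2.394]
contact_force: [0.2, -0.4, 0.5]
gripper_width: 0.0951
```

Run:
```python
from h import *
np.set_printoptions(precision=4,suppress=True)
p,d,W=cloud('top');q,_=camera('side')
cv2.imwrite('pics/t9.png',cv2.resize(p[90:290,70:360],None,fx=2.5,fy=2.5,interpolation=3));cv2.imwrite('pics/s9.png',q)
for n,t in dict(palest=(.4711,.1033),light=(.4865,.1818),mid=(.502,.2603),dark=(.5174,.3388)).items():
    c,R,mm,z,N,uv=pot(W,t,.073);r=ray('top',*uv,.073)[:2];print(n,np.array(c)-t,R,r-t,z,N)
```

```text
palest [-0.002  -0.0007] 0.02316870726644993 [-0.0024 -0.0008] 0.07405103823343728 253
light [-0.0019 -0.0016] 0.02345426380634308 [-0.0023 -0.0015] 0.07395271380061634 255
mid [-0.0028 -0.0003] 0.023852480575442314 [-0.0031 -0.0008] 0.07360187279712627 255
dark [-0.0033  0.0003] 0.02392004057765007 [-0.003   0.0001] 0.0737284712177533 260
```

View pics/t9.png

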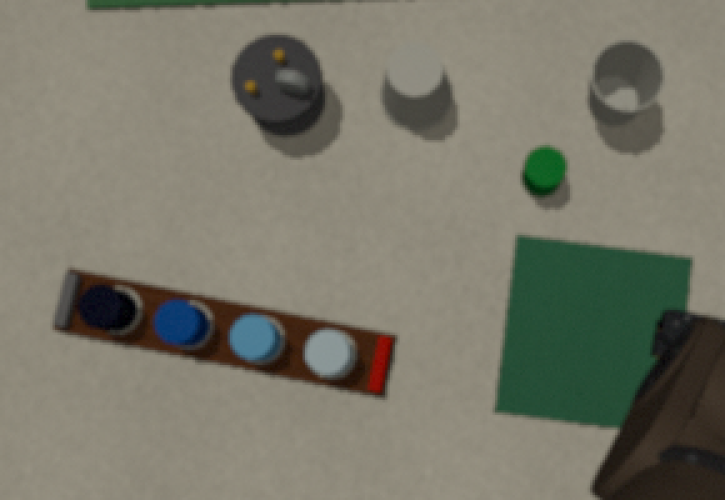

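View pics/s9.png

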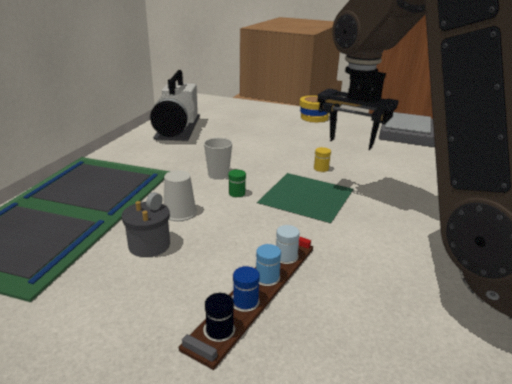

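The top view shows the right order, with all pots upright and the bystanders unmoved. The pots measure 2–3 mm off in −x, so I'll cross-check that with the side camera.

Run:
```python
from h import *
np.set_printoptions(precision=4,suppress=True)
p,d,W=cloud('side');o=cv2.imread('pics/side0.png').min(2).astype(float)
M=[]
for n,t,(u,v) in (('palest',(.4711,.1033),(286,256)),('light',(.4865,.1818),(267,277)),('mid',(.502,.2603),(245,301)),('dark',(.5174,.3388),(219,329))):
    h=16;s=o[v-h:v+h+1,u-h:u+h+1];th=(s[h-3:h+4,h-3:h+4].mean()+np.percentile(s,8))/2
    yy,xx=np.mgrid[-h:h+1,-h:h+1]
    m=((s>th)&((xx/17)**2+(yy/13)**2<1)).astype(np.uint8);_,l,st,ce=cv2.connectedComponentsWithStats(m,connectivity=4);i=l[h,h]
    q=ray('side',u-h+ce[i][0],v-h+ce[i][1],.012)[:2]
    c,R,mm,z,N,uv=pot(W,t,.078,.035)
    m=(np.hypot(W[...,0]-t[0],W[...,1]-t[1])<.035)&(abs(W[...,2]-.074)<.003);pc,pr=cv2.minEnclosingCircle(W[m][:,:2].astype(np.float32))
    print(n,'mark',q,st[i],'side-top',q-t,'| pot-mark side',np.array(pc)-q,pr,m.sum())
```

```text
palest mark [0.4707 0.1028] [  2   7  27  17 348] side-top [-0.0004 -0.0005] | pot-mark side [-0.0002 -0.0001] 0.023989751935005188 225
light mark [0.4861 0.1811] [  2   6  28  19 418] side-top [-0.0004 -0.0007] | pot-mark side [-0.0003  0.0001] 0.02401808649301529 275
mid mark [0.5016 0.2597] [  1   5  30  22 521] side-top [-0.0004 -0.0006] | pot-mark side [-0.0015 -0.0004] 0.023678375408053398 349
dark mark [0.5171 0.3381] [  0   4  33  25 654] side-top [-0.0003 -0.0007] | pot-mark side [-0.0004  0.0012] 0.023268528282642365 449
```

```bash
python3 -c "
from plant import *
print(finish_job(),get_obs()['time'])"
```

```text
the job is handed in; nothing more can be done
the job is handed in; nothing more can be done
```

All four pots are standing upright on their marks, palest at the red end, then light, mid and darkest at the grey end. I handed the job in at about 28 s of the 109 s limit.

- **Centring:** the two cameras disagree slightly. The side camera puts every pot within about 1.5 mm of its mark centre. The top camera shows them 2–3 mm off in −x. I judged this good enough and did not move any pot again.
- **Other objects:** in the final pictures the two cups, the catch pot and the green and yellow look-alikes look unmoved. I compared these by eye, not by measurement.
- **Forces and clearance:** the highest contact force at the end of any move was about 8 N, well under the limits. The gripper was clear of everything at hand-in.

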